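Seat the keyed lid of the bean canister

TASK

The lid with the red handle was put on askew and rides high on its canister. Turn it on its seat, without lifting it off, until the handle lines up with the two red marks on the canister's rim and the lid drops fully home, flat on the rim; then let go. Leave the blue-handled lid on the other canister alone.

Things in the scene. Friction and masses are not known exactly. Their poses are not given: they have to be found in the camera images.
- bean_lid: Loose black lid, plate 104 mm across, 5 mm thick, 250 g. Origin: centre of the plate's underside, z up. Below, unseen: plug 81 mm wide, 18 mm deep, and lugs at +x and -x, 14 mm wide, 9 mm tall. At first the lugs stand on the ledge and the lid is 0.5 to 1.2 rad anticlockwise (from above) of the marks: turn clockwise. Within 0.2 rad of them it sinks 9 mm by its weight or a light push.
- bean_handle (a point): Centre of the red bar handle on that lid, on the lid's axis, 25 mm above the lid's origin. The bar runs along the lid's x axis: 64 mm long, 16 mm wide (y), 33 mm high above the plate; take it from above across its width. The lugs lie under its ends.
- bean_canister: Heavy metal canister that does not move, 120 mm across, 100 mm high, two red marks on the rim at +x and -x. Origin: centre of its underside, z up. Rim and inner ledge (86 mm opening, 2.5 mm play round the plug) at z = 100 mm, keyways in the ledge at the marks. Lid home: its origin at z = 100 mm here (109 riding high), its x axis along this x axis, either way round.
- tea_lid: The same lid but with a blue handle, already home on a second canister of the same shape with blue marks. Leave it alone. Origin: centre of the plate's underside.
Mind the look-alikes: they are no part of the job. Leave any green, orange or turquoise look-alike of the bean_lid alone.

How it is judged:
At the end, for the whole second after the job is handed in: The red-handled lid lies still and flat on its canister's rim: its underside within 2.5 mm of the rim (lugs down in the keyways), centred within 10 mm, its handle within 0.3 rad of the red marks (either way round), tilted less than 0.06 rad (z of bean_lid in the frame of bean_canister below 0.1025 m and horizontal distance between bean_lid and bean_canister below 0.01 m and angle between the x axis of bean_lid and the x axis of bean_canister, either way round below 0.3 rad and angle between bean_lid's own z axis and vertical below 0.06 rad and linear speed of bean_lid below 0.02 m/s); the robot touches nothing.
It fails at once if the red-handled lid is lifted off its seat (more than 25 mm above its home position) (z of bean_lid in the frame of bean_canister above 0.125 m).
It fails at once if the blue-handled lid is moved by more than 15 mm (distance of tea_lid from where it was at the start of the episode above 0.015 m).
It also fails if it takes over 32 s, if anything falls off the work surface, if the arm or the gripper's body presses on something with over 40 N, if the wrist force passes 120 N, or if a joint passes its speed limit or range.

ROBOT

A 6-joint arm with a two-finger parallel gripper is mounted at the origin on a cart in front of the work surface, level with it; the furniture and walls round the work are solid. World frame = base frame: x ahead of the robot, y to its left, z up, the work surface at z = 0. Lengths are in m, angles in rad, forces in N, time in s.
With the tool pointing down it reaches from about 0.35 to 0.85 m from the base axis. Payload 8.1 kg.
Tool frame: the origin (TCP) lies midway between the tips of the shut fingers; the grasp point (between the pads) lies 19 mm behind it; z points along the fingers, y is the line along which they close (so a half turn about z gives the same grasp; the last joint's range is limited). The gripper opens to 93 mm and grips with 3 to 60 N. Pads are 15 mm wide; open, the fingers measure 128 mm over their backs; the gripper's body (75 mm by 188 mm) begins 65 mm behind the grasp point.
Start: joints at [-1.268, 0.13, 1.488, -0, 1.523, -0.085], TCP at [0.227, -0.555, 0.219] pointing down, gripper open.
Joint ranges: [-2.96, 2.96], [-0.89, 2.26], [0.02, 2.5], [-1.34, 4.48], [0, 2.73], [-2.66, 2.66]. Speed limits (rad/s): [2.39, 2.39, 2.79, 3.14, 3.14, 3.14].

INTERFACE

Orientations are given as a rotation vector (axis times angle).
In Python, from plant import read_state, read_camera, camera_model, close_job gives the robot as it stands. The module is installed in compiled form; this text tells all that it offers.
- The arm moves only by the tool carry_out, never from a script. Its argument "moves" is a list of rows, each an object of numbers: "jaw": the finger opening in m, from 0 to 0.093; "dx", "dy", "dz": the shift along the tool's x, y, z in m; "yaw": the turn about the tool's z in rad. In form: [{"jaw": .., "dx": .., "dy": .., "dz": .., "yaw": ..}, ...]. A call has 1 to 8 rows; each row shifts and turns the commanded pose from where the row before left it, along the tool's axes as they then stand; what a row does not reach is not made up. A row lasts 1/8 s, in which the tool goes at most 62.5 mm and 10.7 degrees, less where a joint would pass 70% of its speed; a pose out of reach is approached as far as the arm can. A call is refused whole if a number of a shift passes 0.0625 or a number of a turn 0.188, either way. A call with a gripper value outside its range is refused whole. The fingers move at their own pace and stop on an object; "grip_force" is the grip in N (left out, the last holds). Time passes only in rows, so rows that do not move let the fingers close. It gives the time, the measured TCP pose, the force, the opening and the grip force at its end, in the units of the state.
- read_state(): the state, without advancing time (a new reading comes with each control period).
- read_camera(name): name is "side" or "top"; returns the picture (384x512x3 uint8, red, green, blue); there is no depth.
- camera_model(name): a dict with "camera_matrix" (3x3 intrinsics, pixels), "view" (4x4, takes a point from world to camera coordinates). Camera axes: x right, y up, looking along -z (the intrinsics and any distortion apply to the point x, -y, -z); pixel columns grow to the right and rows downward; lengths in m; the calibration is good to about 2 mm. A picture is of the moment at which its call begins. camera_model takes no time and is no camera call.
- close_job(): hands the job in; it is judged then, once.
The state is a dict: "t": time; "q": joint angles; "dq": joint speeds; "joint_torque": joint torques, N m; "tool_pos": TCP position; "orientation": TCP orientation; "force": force on the tool from outside, world axes, zero at the start; "wrist_torque": the same for the moment, N m; "opening": finger opening in m; "gripper_force": force on a finger pad.
Only numpy, scipy, OpenCV 4.12 (cv2) and the standard library are available. Lean on these libraries where they do the work, as an engineer would, in place of code of your own. Each camera call takes 0.05 s, during which the arm holds its last target. There are 200 camera calls.

## Working session

There is one attempt and no reset: what is moved stays moved. The work goes in short steps, Python scripts to look and compute and a tool call to move; the robot and the scene stay as the last step left them, time stands still between calls to the robot, and variables do not carry over. Pictures are saved under pics/ and viewed, at most 10 in all, crops included, and the job is handed in when it is done.

Besides the shell and the picture viewer there is one more tool, called after "Request:" in YAML: its name, and indented under it one key for each argument. carry_out: Moves the arm, as the interface text tells. Its arguments: {"type":"object","properties":{"moves":{"type":"array","items":{"type":"object","properties":{"jaw":{"type":"number"},"dx":{"type":"number"},"dy":{"type":"number"},"dz":{"type":"number"},"yaw":{"type":"number"}}}},"grip_force":{"type":"number"}},"required":["moves"]}

```bash
mkdir -p pics; python3 - <<'E'
from plant import *
import cv2,numpy as np
for n in("top","side"):
    im=read_camera(n); cv2.imwrite(f"pics/{n}0.png",im[:,:,::-1])
    m=camera_model(n); print(m)
s=read_state(); print(s["t"],s["tool_pos"],s["orientation"],s["opening"])
E
```

```text
{'camera_matrix': array([[444.72620629,   0.        , 259.17107866],
       [  0.        , 444.72620629, 188.70101115],
       [  0.        ,   0.        ,   1.        ]]), 'view': array([[-0.02641783, -0.99915335, -0.03153865,  0.06381788],
       [ 0.98229444, -0.03179983,  0.18462503, -0.58694353],
       [-0.18547164, -0.02610285,  0.98230286, -1.13337383],
       [ 0.        ,  0.        ,  0.        ,  1.        ]])}
{'camera_matrix': array([[435.27495076,   0.        , 253.30351524],
       [  0.        , 435.27495076, 194.62620644],
       [  0.        ,   0.        ,   1.        ]]), 'view': array([[ 0.99337517, -0.11479217,  0.00534125, -0.55529805],
       [ 0.03852187,  0.37642612,  0.92564542, -0.14307293],
       [-0.10826744, -0.91930742,  0.37835437, -0.98830937],
       [ 0.        ,  0.        ,  0.        ,  1.        ]])}
0.1 [ 0.22676137 -0.55492501  0.21768139] [-3.08106086e+00 -6.05040823e-01  2.67144897e-04] 0.09281909670974195
```

View pics/top0.png

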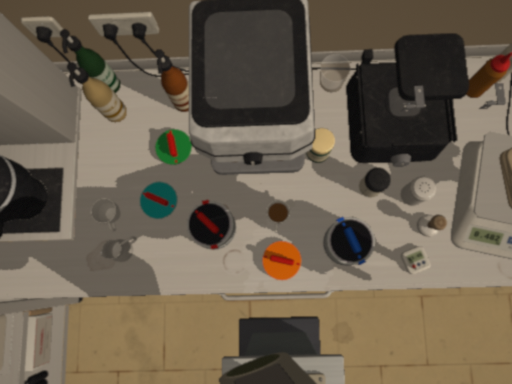

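View pics/side0.png

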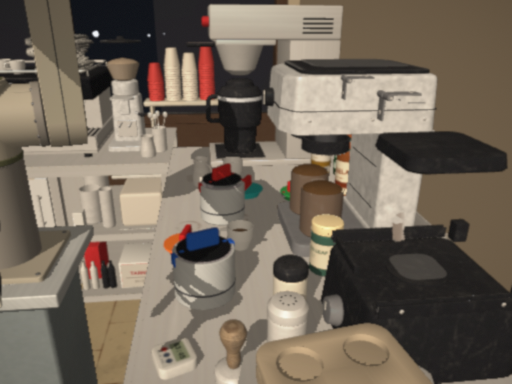

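The top view shows the black lid with the red bar at about (208,222), with rim marks near (210,205) and (208,245). The blue lid is at (350,242). The green, turquoise and orange lids are decoys.

```bash
cat > h.py <<'E'
from plant import *
import cv2,numpy as np
def ray(n,uv,z):
    m=camera_model(n);K=m["camera_matrix"];V=m["view"];R=V[:3,:3];c=-R.T@V[:3,3]
    d=np.linalg.inv(K)@[uv[0],uv[1],1];d=R.T@(d*[1,-1,-1])
    return c+d*(z-c[2])/d[2]
def redparts(im,box,amin=3):
    x0,y0,x1,y1=box;c=im[y0:y1,x0:x1].astype(int)
    m=((c[...,0]>90)&(c[...,0]>2.2*c[...,1])&(c[...,0]>2.2*c[...,2])).astype(np.uint8)
    n,l,s,ce=cv2.connectedComponentsWithStats(m)
    return [(s[i,4],ce[i]+[x0,y0],np.argwhere(l==i)[:,::-1]+[x0,y0]) for i in range(1,n) if s[i,4]>=amin]
E
python3 - <<'E'
from h import *
im=read_camera("top")
cv2.imwrite("pics/c1.png",cv2.resize(im[185:265,165:255,::-1],None,fx=7,fy=7,interpolation=cv2.INTER_NEAREST))
for a,c,p in redparts(im,(180,190,245,260)):
    z=.1 if a<60 else .147
    r=cv2.minAreaRect(p.astype(np.float32)); b=cv2.boxPoints(r)
    print(a,c.round(1),ray("top",c,z).round(4),[ray("top",q,z).round(3)[:2].tolist() for q in b])
im=read_camera("side")
for a,c,p in redparts(im,(195,160,260,225)): print("side",a,c.round(1),p.min(0),p.max(0))
E
```

```text
12 [205.  201.5] [0.5513 0.1854 0.1   ] [[0.552, 0.192], [0.555, 0.18], [0.55, 0.179], [0.548, 0.191]]
86 [206.8 221.9] [0.4931 0.1741 0.147 ] [[0.509, 0.197], [0.516, 0.191], [0.476, 0.15], [0.47, 0.157]]
16 [213.6 246.5] [0.4358 0.164  0.1   ] [[0.437, 0.171], [0.44, 0.158], [0.434, 0.157], [0.431, 0.17]]
side 202 [221.  171.7] [212 164] [230 179]
side 70 [246.8 180.7] [242 175] [250 188]
side 7 [199.3 185.6] [199 184] [200 188]
```

View pics/c1.png

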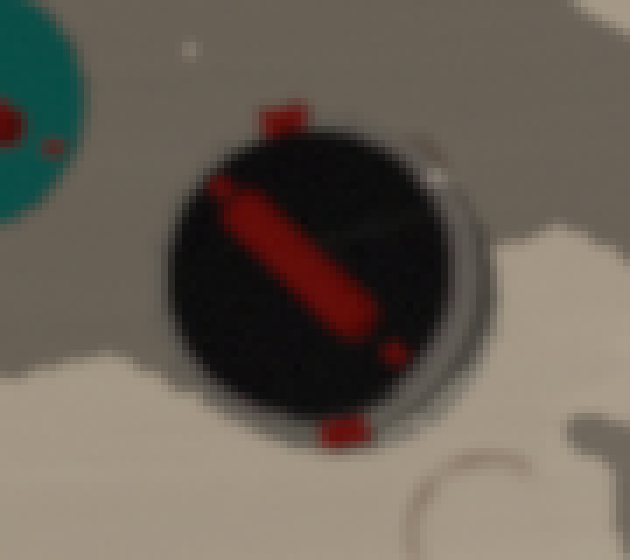

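The marks give the canister centre as (0.494, 0.175) with its axis at 0.18 rad. The bar is at about 0.80 rad, centred near (0.493, 0.173), so the turn is about 0.62 clockwise, inside the stated range. The mark spacing of 117 mm agrees with the 120 mm canister. Now traversing.

Request:
carry_out:
  moves:
    - {"dz": -0.05}
    - {"dx": 0.0325, "dy": -0.036}
    - {"dx": 0.0325, "dy": -0.036}
    - {"dx": 0.0325, "dy": -0.036}
    - {"dx": 0.0325, "dy": -0.036}
    - {"dx": 0.0325, "dy": -0.036}
    - {"dx": 0.0325, "dy": -0.036}
    - {"dx": 0.0325, "dy": -0.036}

```text
invalid input at $.moves[0]: expected keys jaw, dx, dy, dz, yaw
```

Request:
carry_out:
  moves:
    - {"dx": 0.0325, "dy": -0.036}
    - {"dx": 0.0325, "dy": -0.036}
    - {"dx": 0.0325, "dy": -0.036}
    - {"dx": 0.0325, "dy": -0.036}
    - {"dx": 0.0325, "dy": -0.036}
    - {"dx": 0.0325, "dy": -0.036}
    - {"dx": 0.0325, "dy": -0.036}
    - {"dx": 0.0325, "dy": -0.036}

```text
invalid input at $.moves[0]: expected keys jaw, dx, dy, dz, yaw
```

Request:
carry_out:
  moves:
    - {"yaw": -0.137}
    - {"yaw": -0.137}
    - {"yaw": -0.136}
    - {}

```text
invalid input at $.moves[0]: expected keys jaw, dx, dy, dz, yaw
```

Request:
carry_out:
  moves:
    - {"jaw": 0.06, "dx": 0, "dy": 0, "dz": -0.05, "yaw": 0}
    - {"jaw": 0.06, "dx": 0.0325, "dy": -0.036, "dz": 0, "yaw": 0}
    - {"jaw": 0.06, "dx": 0.0325, "dy": -0.036, "dz": 0, "yaw": 0}
    - {"jaw": 0.06, "dx": 0.0325, "dy": -0.036, "dz": 0, "yaw": 0}
    - {"jaw": 0.06, "dx": 0.0325, "dy": -0.036, "dz": 0, "yaw": 0}
    - {"jaw": 0.06, "dx": 0.0325, "dy": -0.036, "dz": 0, "yaw": 0}
    - {"jaw": 0.06, "dx": 0.0325, "dy": -0.036, "dz": 0, "yaw": 0}
    - {"jaw": 0.06, "dx": 0.0325, "dy": -0.036, "dz": 0, "yaw": 0}

```text
t: 1.2
tool_pos: [0.3424, -0.2346, 0.2686]
orientation: [3.083, 0.605, 0.0]
force: [0.2, -0.7, 0.4]
opening: 0.0598
gripper_force: 0.0
```

Request:
carry_out:
  moves:
    - {"jaw": 0.06, "dx": 0.0325, "dy": -0.036, "dz": 0, "yaw": 0}
    - {"jaw": 0.06, "dx": 0.0325, "dy": -0.036, "dz": 0, "yaw": 0}
    - {"jaw": 0.06, "dx": 0.0325, "dy": -0.036, "dz": 0, "yaw": 0}
    - {"jaw": 0.06, "dx": 0.0325, "dy": -0.036, "dz": 0, "yaw": 0}
    - {"jaw": 0.06, "dx": 0.0325, "dy": -0.036, "dz": 0, "yaw": 0}
    - {"jaw": 0.06, "dx": 0.0325, "dy": -0.036, "dz": 0, "yaw": 0}
    - {"jaw": 0.06, "dx": 0.0325, "dy": -0.036, "dz": 0, "yaw": 0}
    - {"jaw": 0.06, "dx": 0.0325, "dy": -0.036, "dz": 0, "yaw": 0}

```text
t: 2.2
tool_pos: [0.4743, 0.1305, 0.2686]
orientation: [3.083, 0.606, 0.0]
force: [-0.1, -0.0, 1.2]
opening: 0.0599
gripper_force: 0.0
```

Request:
carry_out:
  moves:
    - {"jaw": 0.06, "dx": 0.0325, "dy": -0.036, "dz": 0, "yaw": 0}
    - {"jaw": 0.06, "dx": 0, "dy": 0, "dz": 0, "yaw": -0.137}
    - {"jaw": 0.06, "dx": 0, "dy": 0, "dz": 0, "yaw": -0.137}
    - {"jaw": 0.06, "dx": 0, "dy": 0, "dz": 0, "yaw": -0.136}
    - {"jaw": 0.06, "dx": 0, "dy": 0, "dz": 0, "yaw": 0}

```text
t: 2.82
tool_pos: [0.4904, 0.1744, 0.2684]
orientation: [-2.895, -1.219, 0.001]
force: [0.5, 0.7, -0.3]
opening: 0.0598
gripper_force: 0.0
```

```bash
python3 - <<'E'
from h import *
from scipy.spatial.transform import Rotation as R
s=read_state();M=R.from_rotvec(s["orientation"]).as_matrix()
d=np.array([.493,.173,.118])-s["tool_pos"]
print(s["t"],s["tool_pos"],s["q"],np.arctan2(M[1,0],M[0,0]),M.T@d,s["force"])
E
```

```text
2.825 [0.49035597 0.17444994 0.26840068] [ 2.43276168e-01 -1.01267411e-01  1.63211913e+00 -1.49185163e-05
  1.61117931e+00  1.01697716e+00] 0.7970947725380337 [0.00086769 0.00293732 0.15039973] [ 0.50137444  0.7063442  -0.26683275]
```

Request:
carry_out:
  moves:
    - {"jaw": 0.06, "dx": 0.001, "dy": 0.003, "dz": 0.04, "yaw": 0}
    - {"jaw": 0.06, "dx": 0, "dy": 0, "dz": 0.04, "yaw": 0}
    - {"jaw": 0.06, "dx": 0, "dy": 0, "dz": 0.03, "yaw": 0}
    - {"jaw": 0.06, "dx": 0, "dy": 0, "dz": 0, "yaw": 0}
  grip_force: 12

```text
t: 3.32
tool_pos: [0.4912, 0.1725, 0.1558]
orientation: [-2.896, -1.216, 0.009]
force: [-0.5, -0.1, 0.1]
opening: 0.0601
gripper_force: 0.0
```

```bash
python3 - <<'E'
from h import *
for n,b in(("top",(165,180,265,270)),("side",(150,110,310,250))):
    x0,y0,x1,y1=b;im=read_camera(n)[y0:y1,x0:x1,::-1]
    cv2.imwrite(f"pics/d_{n}.png",cv2.resize(im,(640,int(640*(y1-y0)/(x1-x0)))))
E
```

```text
(no output)
```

View pics/d_side.png

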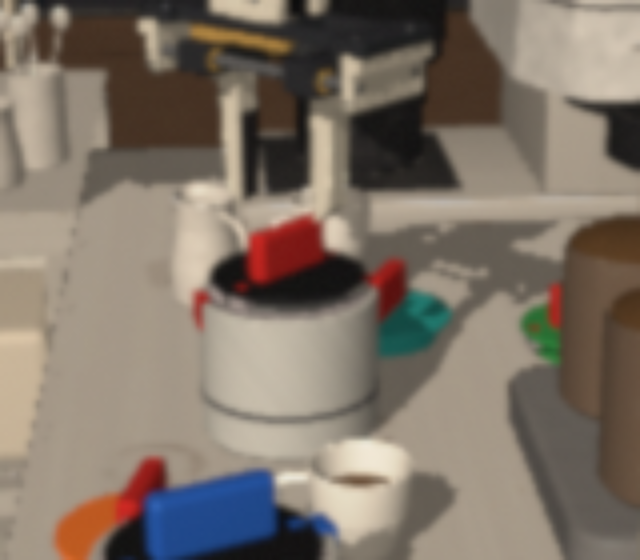

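The side crop shows the fingers above the red bar, one on each side, with the bar top at about crop (285,225). I'll check the expected projections before lowering.

```bash
python3 - <<'E'
from h import *
from scipy.spatial.transform import Rotation as R
m=camera_model("side")
def pr(p):
    c=m["view"]@np.r_[p,1];u=m["camera_matrix"]@(c[:3]*[1,-1,-1]);u=u[:2]/u[2];return ((u-[150,110])*4).round()
s=read_state();M=R.from_rotvec(s["orientation"]).as_matrix();t=s["tool_pos"]
print(t,s["orientation"],"tips",pr(t+M[:,1]*.03),pr(t-M[:,1]*.03))
x=np.array([np.cos(.8),np.sin(.8),0])*.032;c=np.array([.493,.173,.147])
print("bar top ends",pr(c-x),pr(c+x),"bar bottom",pr(c-x-[0,0,.033]),"marks",pr([.5513,.1854,.1]),pr([.4358,.164,.1]))
E
```

```text
[0.49365653 0.17307351 0.15960932] [2.89592298e+00 1.21764970e+00 9.01580056e-04] tips [320. 212.] [251. 194.]
bar top ends [252. 234.] [316. 209.] bar bottom [253. 282.] marks [371. 279.] [200. 296.]
```

View pics/d_top.png

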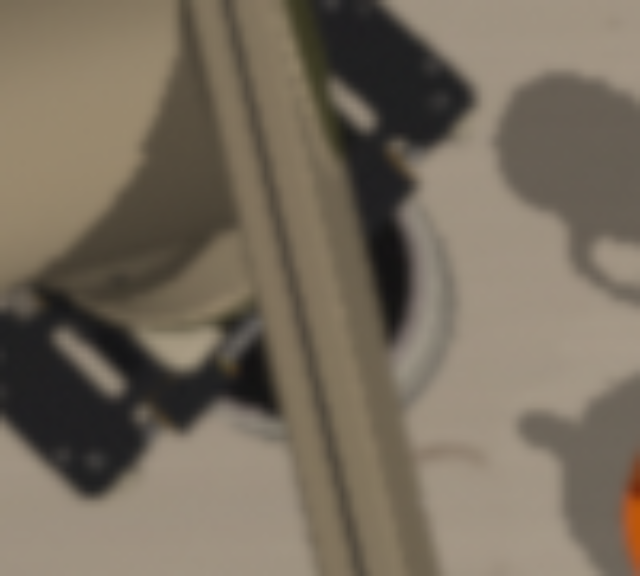

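Tip and bar projections match the view. The top view is mostly blocked by the arm. Lowering and gripping now.

Request:
carry_out:
  moves:
    - {"jaw": 0.06, "dx": 0, "dy": 0, "dz": 0.02, "yaw": 0}
    - {"jaw": 0.06, "dx": 0, "dy": 0, "dz": 0.018, "yaw": 0}
    - {"jaw": 0.06, "dx": 0, "dy": 0, "dz": 0, "yaw": 0}
    - {"jaw": 0.01, "dx": 0, "dy": 0, "dz": 0, "yaw": 0}
    - {"jaw": 0.01, "dx": 0, "dy": 0, "dz": 0, "yaw": 0}
    - {"jaw": 0.01, "dx": 0, "dy": 0, "dz": 0, "yaw": 0}
    - {"jaw": 0.01, "dx": 0, "dy": 0, "dz": 0, "yaw": 0}
    - {"jaw": 0.01, "dx": 0, "dy": 0, "dz": 0, "yaw": 0}
  grip_force: 12

```text
t: 4.42
tool_pos: [0.4933, 0.1731, 0.1208]
orientation: [-2.895, -1.22, -0.0]
force: [0.6, -1.6, 0.2]
opening: 0.0158
gripper_force: 12.0
```

Gripped at 16 mm. Turning clockwise.

Request:
carry_out:
  moves:
    - {"jaw": 0.01, "dx": 0, "dy": 0, "dz": 0, "yaw": 0.1}
    - {"jaw": 0.01, "dx": 0, "dy": 0, "dz": 0, "yaw": 0.1}
    - {"jaw": 0.01, "dx": 0, "dy": 0, "dz": 0, "yaw": 0.1}
    - {"jaw": 0.01, "dx": 0, "dy": 0, "dz": 0, "yaw": 0.1}
    - {"jaw": 0.01, "dx": 0, "dy": 0, "dz": 0, "yaw": 0.1}
    - {"jaw": 0.01, "dx": 0, "dy": 0, "dz": 0, "yaw": 0.1}
    - {"jaw": 0.01, "dx": 0, "dy": 0, "dz": 0, "yaw": 0.015}
    - {"jaw": 0.01, "dx": 0, "dy": 0, "dz": 0, "yaw": 0}

```text
t: 5.42
tool_pos: [0.4931, 0.173, 0.1204]
orientation: [3.128, 0.29, -0.001]
force: [-0.1, -0.4, -2.4]
opening: 0.0159
gripper_force: 12.0
```

Request:
carry_out:
  moves:
    - {"jaw": 0.01, "dx": 0, "dy": 0, "dz": 0.003, "yaw": 0}
    - {"jaw": 0.01, "dx": 0, "dy": 0, "dz": 0.003, "yaw": 0}
    - {"jaw": 0.01, "dx": 0, "dy": 0, "dz": 0.003, "yaw": 0}
    - {"jaw": 0.01, "dx": 0, "dy": 0, "dz": 0, "yaw": 0}
    - {"jaw": 0.01, "dx": 0, "dy": 0, "dz": 0, "yaw": 0}

```text
t: 6.05
tool_pos: [0.4934, 0.1731, 0.1116]
orientation: [-3.128, -0.287, -0.0]
force: [-0.3, 0.0, -1.9]
opening: 0.0159
gripper_force: 12.0
```

```bash
python3 - <<'E'
from h import *
from scipy.spatial.transform import Rotation as R
s=read_state();M=R.from_rotvec(s["orientation"]).as_matrix()
print(s["t"],s["tool_pos"],np.arctan2(M[1,0],M[0,0]),s["force"],s["wrist_torque"],s["opening"])
x0,y0,x1,y1=(180,140,280,230);im=read_camera("side")[y0:y1,x0:x1,::-1]
cv2.imwrite("pics/e.png",cv2.resize(im,(640,576)))
E
```

```text
6.05 [0.49336077 0.17305359 0.11159562] 0.18287744329331257 [-0.33728375  0.04702526 -1.87626988] [-0.00472149  0.00725025  0.04275106] 0.015938189338324533
```

View pics/e.png

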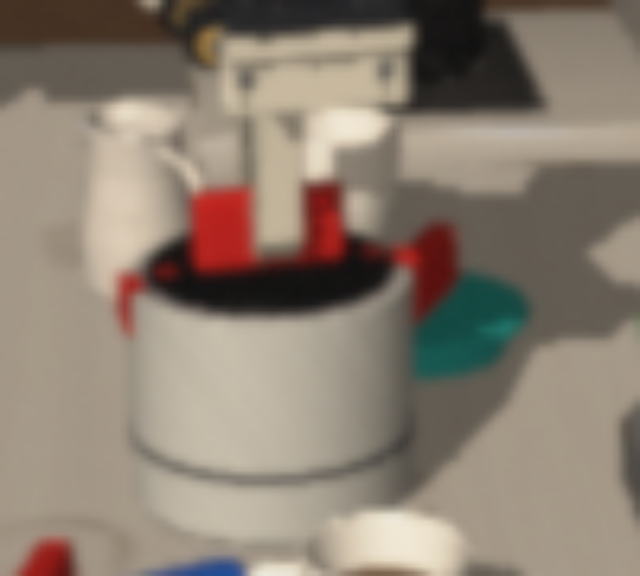

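The lid followed the tool down 9 mm with almost no resistance. In the side crop its edge is now down at the rim, and the bar is between the marks at about (130,300) and (410,255). Releasing and backing off.

Request:
carry_out:
  moves:
    - {"jaw": 0.01, "dx": 0, "dy": 0, "dz": 0.001, "yaw": 0}
    - {"jaw": 0.05, "dx": 0, "dy": 0, "dz": 0, "yaw": 0}
    - {"jaw": 0.05, "dx": 0, "dy": 0, "dz": 0, "yaw": 0}
    - {"jaw": 0.05, "dx": 0, "dy": 0, "dz": 0, "yaw": 0}
    - {"jaw": 0.05, "dx": 0, "dy": 0, "dz": -0.02, "yaw": 0}
    - {"jaw": 0.05, "dx": 0, "dy": 0, "dz": -0.04, "yaw": 0}
    - {"jaw": 0.05, "dx": 0, "dy": 0, "dz": -0.05, "yaw": 0}
    - {"jaw": 0.05, "dx": 0, "dy": 0, "dz": 0, "yaw": 0}

```text
t: 7.1
tool_pos: [0.4961, 0.1737, 0.2259]
orientation: [-3.127, -0.287, -0.014]
force: [0.3, 0.1, 0.2]
opening: 0.0498
gripper_force: 0.0
```

Request:
carry_out:
  moves:
    - {"jaw": 0.05, "dx": 0, "dy": 0.05, "dz": 0, "yaw": 0}
    - {"jaw": 0.05, "dx": 0, "dy": 0.05, "dz": 0, "yaw": 0}
    - {"jaw": 0.05, "dx": 0, "dy": 0.05, "dz": 0, "yaw": 0}
    - {"jaw": 0.05, "dx": 0, "dy": 0.05, "dz": 0, "yaw": 0}
    - {"jaw": 0.05, "dx": 0, "dy": 0, "dz": 0, "yaw": 0}

```text
t: 7.72
tool_pos: [0.5294, -0.0267, 0.2193]
orientation: [3.129, 0.28, -0.003]
force: [-0.1, 0.5, -1.2]
opening: 0.0502
gripper_force: 0.0
```

```bash
python3 - <<'E'
from h import *
s=read_state();print(s["t"],s["tool_pos"],s["force"])
a=read_camera("top");b=read_camera("side")
for A,c,p in redparts(a,(180,190,245,260)):
    r=cv2.boxPoints(cv2.minAreaRect(p.astype(np.float32)));z=.1 if A<60 else .138
    print(A,c,ray("top",c,z).round(4),[ray("top",q,z).round(3)[:2].tolist() for q in r])
A=cv2.resize(a[185:265,165:255],(400,356));B=cv2.resize(b[140:230,180:280],(396,356))
cv2.imwrite("pics/f.png",np.hstack([A,B])[:,:,::-1])
E
```

```text
7.725 [ 0.52942481 -0.02672397  0.21930381] [-0.1337858   0.52647425 -1.16204761]
20 [204.8  201.85] [0.5504 0.1859 0.1   ] [[0.553, 0.194], [0.556, 0.18], [0.547, 0.178], [0.544, 0.192]]
9 [206.11111111 206.33333333] [0.5386 0.1826 0.1   ] [[0.538, 0.187], [0.543, 0.182], [0.539, 0.178], [0.534, 0.183]]
180 [208.65       222.66666667] [0.4921 0.1708 0.138 ] [[0.523, 0.185], [0.526, 0.168], [0.463, 0.157], [0.46, 0.174]]
6 [212.5 240. ] [0.4522 0.1667 0.1   ] [[0.455, 0.168], [0.455, 0.165], [0.45, 0.165], [0.45, 0.168]]
23 [213.47826087 246.39130435] [0.4361 0.1644 0.1   ] [[0.432, 0.171], [0.44, 0.171], [0.439, 0.155], [0.432, 0.156]]
```

View pics/f.png

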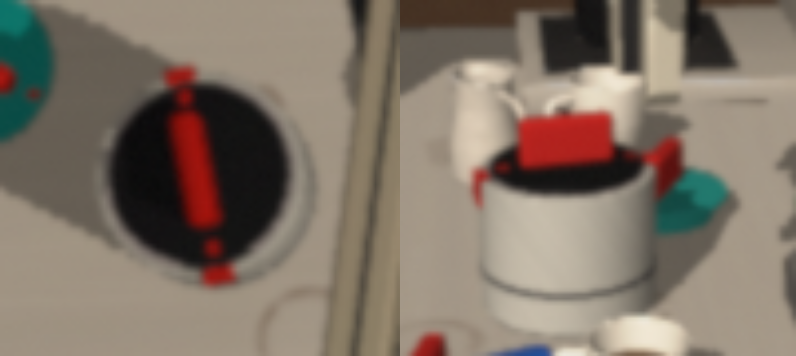

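The bar, the lid's dots and both marks are in line, with the handle at 0.17 rad and the marks at 0.18 rad. The lid sits flush and centred on the rim, and the gripper is clear.

```bash
python3 -c "
from plant import *
print(close_job())"
```

```text
the job is handed in; nothing more can be done
None
```

The red-handled lid was turned about 0.62 rad clockwise and dropped about 9 mm onto its seat, lined up with the red marks; I let go and handed the job in at about 8 s, but no verdict was returned.

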